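# Demould the cast bracket

### The job

Two small open moulds stand on the bench, each with a casting in its cavity. Lift the bracket (the casting with a flat upright web on an oblong flange) straight up out of its mould and set it down gently, not dropped, flange down on the floor of the shallow steel tray, its web running along the tray's long side. Leave the round casting lying in its own mould.

Things in the scene. Friction and masses are not known exactly. Their poses are not given: they have to be found in the camera images.
- bracket_web (a point): centre of the bracket's web, 36 mm above its underside. Grey casting 60 mm high, about 0.12 kg: flange 70 (x) x 40 (y) x 12 mm; on its middle an upright flat web 50 long (x), 10 thick (y), up to 60 mm; a fillet 16 thick at the web's foot ends at 16 mm. Axes: x along the web, y through it, z up. Lies loose in bracket_mould's cavity, 3 mm play all round
- bracket_mould: fixed aluminium mould block 105 (x) x 80 (y) x 26 mm, origin at the centre of its underside, z up; on top an open oblong cavity 76 (x) x 46 (y) x 14 mm deep holds the bracket's flange, so the web stands 46 mm out of the block; two 8 mm dowels at opposite corners stand 5 mm above the block
- round_casting_center (a point): middle (25 mm above the underside) of the round grey casting to leave alone: a disc 48 mm across, 12 thick, with a round stem 24 mm across up to 50 mm. It sits in the round cavity of a second fixed mould block, outside the same as bracket_mould. The two moulds and the tray stand in a row in any order
- tray: fixed shallow open steel tray, 130 (x, short side) x 170 (y, long side) mm outside, 16 mm high, walls and floor 3 mm thick; origin at the centre of its underside, z up, x and y along its sides

How it is judged:
By the outcome, as a careful person would: the job done as asked, in the order asked, and still so for the second after the job is handed in, with the robot touching nothing.
It also fails if it takes over 42 s, if anything falls off the work surface, if the arm or the gripper's body presses on something with over 40 N, if the wrist force passes 120 N, or if a joint passes its speed limit or range.

### The arm

A 7-joint arm with a two-finger parallel gripper is mounted at the origin on a cart in front of the work surface, level with it; the furniture and walls round the work are solid. World frame = base frame: x ahead of the robot, y to its left, z up, the work surface at z = 0. Lengths are in m, angles in rad, forces in N, time in s.
With the tool pointing down it reaches from about 0.425 to 1.025 m from the base axis. Payload 9.4 kg.
Tool frame: the origin (TCP) lies at the very end of the fingers, on their centre line; the grasp point (between the pads) lies 19 mm behind it; z points along the fingers, y is the direction in which the jaws open and shut (so a half turn about z gives the same grasp; the last joint's range is limited). The gripper opens to 85 mm and grips with 20 to 120 N. Pads are 22 mm wide; open, the fingers measure 114 mm over their backs; the gripper's body (76 mm by 85 mm) begins 54 mm behind the grasp point. The pads swing forward as they close: fully open they stand 13 mm farther back than shut.
Start: joints at [-1.331, 0.599, -0.003, 1.599, 0.002, 0.943, -0.08], TCP at [0.226, 0.689, 0.231] pointing down, gripper open.
Joint ranges: [-2.57, 2.57], [-0.35, 1.97], [-1.29, 1.29], [0.11, 2.56], [-1.05, 4.19], [0.11, 1.86], [-2.63, 2.63]. Speed limits (rad/s): [2.22, 2.22, 3.01, 3.01, 3.14, 3.14, 3.14].

### API

Orientations are given as a unit quaternion [w, x, y, z].
In Python, from rig import sensors, imaging, job gives the robot as it stands. The module is installed in compiled form; this text tells all that it offers.
- The arm moves only by the tool step_arm, never from a script. Its arguments are lists of equal length, an entry for each row: "delta_pos": the shift along the tool's x, y, z in cm, a list of three; "rotation": the turn, a rotation vector about the tool's x, y, z in degrees, a list of three. A call has 1 to 8 rows; each row is the pose to reach, as a shift and turn from the pose measured when the call began, along the tool's axes at that moment; what a row does not reach only later rows make up. A row lasts 1/10 s, in which the tool goes at most 50 mm and 8.59 degrees, less where a joint would pass 70% of its speed; a pose out of reach is approached as far as the arm can. A call with a gripper value outside its range is refused whole. "claw" is the opening, from -1 (shut) to 1 (fully open), set as the call begins (left out, the last holds). The fingers move at their own pace and stop on an object; "force" is the grip in N (left out, the last holds). Time passes only in rows, so rows that repeat a pose let the fingers close. It gives the time, the measured TCP pose, the force and the opening at its end, in the units of the state.
- sensors.read_state(): the state, without advancing time (a new reading comes with each control period).
- imaging.capture(name): name is "scene" or "top" or "wrist"; returns (picture, depth): 384x512x3 uint8, blue, green, red; 384x512 float32, m along the optical axis (not along the pixel's ray), 0 where there is no reading.
- imaging.calibration(name): a dict with "fovy" (degrees; the focal length in pixels is half the picture's height over the tangent of half this angle, whatever the lens; pixels are square), "cx", "cy" (the principal point, pixels), "origin" and "attitude" of the camera in the world; the wrist camera has in their place "mount" (4x4, takes a point from camera to tool coordinates, whose origin is the TCP and whose axes are the flange's). Camera axes: x right, y up, looking along -z (the intrinsics and any distortion apply to the point x, -y, -z); pixel columns grow to the right and rows downward; lengths in m; the calibration is good to about 2 mm. A picture is of the moment at which its call begins: read the wrist's pose just before it. calibration takes no time and is no camera call.
- job.hand_in(): hands the job in, once; it reports no verdict.
The state is a dict: "time": time; "qpos": joint angles; "qd": joint speeds; "joint_torque": joint torques, N m; "eef_pos": TCP position; "eef_rot": TCP orientation; "ft_force": force on the tool from outside, world axes, zero at the start; "ft_torque": the same for the moment, N m; "grip_width": opening from 0.0 (shut) to 1.0 (fully open).
Only numpy, scipy, OpenCV 4.12 (cv2) and the standard library are available. Lean on these libraries where they do the work, as an engineer would, in place of code of your own. Each camera call takes 0.05 s, during which the arm holds its last target. There are 200 camera calls.

## Working session

There is one attempt and no reset: what is moved stays moved. The work goes in short steps, Python scripts to look and compute and a tool call to move; the robot and the scene stay as the last step left them, time stands still between calls to the robot, and variables do not carry over. Pictures are saved under pics/ and viewed, about 8 in all and at most 12, crops included, and the job is handed in when it is done.

Besides the shell and the picture viewer there is one more tool, called by a JSON object that holds its "api" and its "payload", one argument or row to a line. step_arm: Moves the arm, as the interface text tells. Its arguments: {"type":"object","properties":{"delta_pos":{"type":"array"},"rotation":{"type":"array"},"claw":{"type":"number"},"force":{"type":"number"}},"required":["delta_pos","rotation"]}

```bash
mkdir -p pics; python3 - <<'E'
from rig import sensors, imaging
import cv2,numpy as np
s=sensors.read_state();print(s)
for n in ("scene","top"):
    p,d=imaging.capture(n);cv2.imwrite(f"pics/{n}0.png",p);np.save(f"pics/{n}0.npy",d)
for n in ("scene","top","wrist"):print(n,imaging.calibration(n))
E
```

```text
{'time': 0.0, 'qpos': array([-1.33071145,  0.60012909, -0.00255783,  1.60014573,  0.00179591,
        0.94291642, -0.07980059]), 'qd': array([ 0.00059164,  0.00040423,  0.00179265,  0.00163174, -0.00147416,
        0.00127389, -0.00095356]), 'joint_torque': array([ 1.32146106e-03, -7.76455808e+01,  1.56466685e+00, -2.58000219e+01,
        1.21840296e-02,  9.02189116e-03,  5.87429838e-06]), 'eef_pos': array([0.2257024 , 0.6884598 , 0.23040823]), 'eef_rot': array([-5.90616449e-05,  1.57697554e-01,  9.87487136e-01, -7.95970019e-04]), 'ft_force': array([ 0.64474955,  0.7698169 , -0.61030644]), 'ft_torque': array([0.02690577, 0.00087213, 0.00592242]), 'grip_width': 0.9987151721920019}
scene {'fovy': 45.25469043564678, 'cx': 254.84141587024078, 'cy': 192.0387637872395, 'origin': array([ 0.06825519, -0.79214094,  0.85985162]), 'attitude': array([ 0.88200696,  0.40103274, -0.10835733, -0.22247507])}
top {'fovy': 45.22307997006811, 'cx': 254.12106736749146, 'cy': 194.43421088032565, 'origin': array([0.43764816, 0.02638677, 1.28354258]), 'attitude': array([-0.70087381, -0.01579568,  0.03618865,  0.71219154])}
wrist {'fovy': 64.28931290940557, 'cx': 256.2319757085131, 'cy': 193.3139665707425, 'mount': array([[ 4.89417305e-04,  9.48569433e-01,  3.16568777e-01,
         8.18197123e-02],
       [ 9.99999734e-01, -2.92928430e-04, -6.68272536e-04,
        -4.20763231e-04],
       [-5.41170905e-04,  3.16569020e-01, -9.48569324e-01,
        -1.42522871e-01],
       [ 0.00000000e+00,  0.00000000e+00,  0.00000000e+00,
         1.00000000e+00]])}
```

View pics/top0.png

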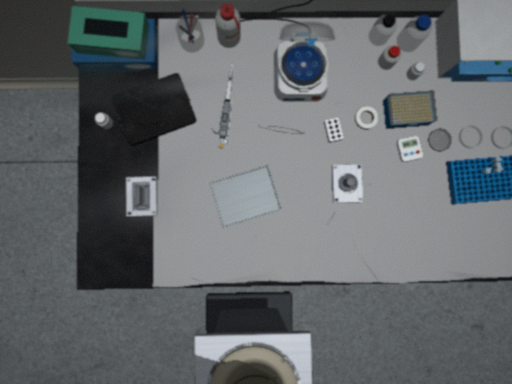

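View pics/scene0.png

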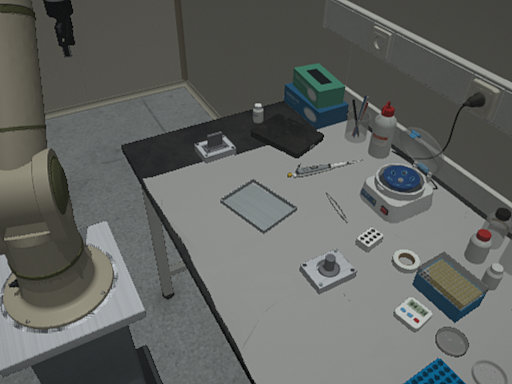

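The top view shows the bracket mould at about (141,196) on the dark strip, the tray at (246,195) and the round casting's mould at (347,184). The scene view agrees.

```bash
cat > h.py <<'E'
import numpy as np,cv2
from scipy.spatial.transform import Rotation as R
from rig import sensors,imaging
def rot(q): return R.from_quat(np.roll(q,-1)).as_matrix()
def campose(n,s=None):
    c=imaging.calibration(n)
    if n!="wrist": return c,rot(c["attitude"]),np.array(c["origin"])
    T=rot(s["eef_rot"]);m=c["mount"]
    return c,T@m[:3,:3],T@m[:3,3]+s["eef_pos"]
def rays(c,uv):
    f=192/np.tan(np.radians(c["fovy"]/2));uv=np.asarray(uv,float)
    return np.stack([(uv[...,0]-c["cx"])/f,-(uv[...,1]-c["cy"])/f,-np.ones(uv.shape[:-1])],-1)
def onplane(cp,uv,z):
    c,A,o=cp;d=rays(c,uv)@A.T
    return o+d*((z-o[2])/d[...,2])[...,None]
def cloud(cp,dep):
    c,A,o=cp;v,u=np.mgrid[:384,:512]
    return (rays(c,np.stack([u,v],-1))*dep[...,None])@A.T+o
E
python3 - <<'E'
from h import *
cp=campose("top");d=np.load("pics/top0.npy");P=cloud(cp,d)
im=cv2.imread("pics/top0.png")
for x,y in((200,200),(300,200),(100,250),(245,195),(141,176),(141,196),(347,184)):print((x,y),P[y,x].round(4))
a=cv2.resize(im[166:226,110:172],None,fx=6,fy=6,interpolation=cv2.INTER_CUBIC)
b=cv2.resize(im[156:236,200:292],None,fx=4.5,fy=4.5,interpolation=cv2.INTER_CUBIC)
b=cv2.convertScaleAbs(b,alpha=1.4,beta=-60)
o=np.zeros((360,a.shape[1]+b.shape[1],3),np.uint8);o[:a.shape[0],:a.shape[1]]=a;o[:b.shape[0],a.shape[1]:]=b
print(a.shape,b.shape);cv2.imwrite("pics/crop1.png",o)
E
```

```text
(200, 200) [0.5185 0.1391 0.0025]
(300, 200) [ 0.5142 -0.1393  0.0024]
(100, 250) [ 0.3853  0.415  -0.0035]
(245, 195) [0.5305 0.014  0.003 ]
(141, 176) [0.588  0.3023 0.0006]
(141, 196) [0.5287 0.292  0.0482]
(347, 184) [ 0.5522 -0.2602  0.0566]
(360, 372, 3) (360, 414, 3)
```

View pics/crop1.png

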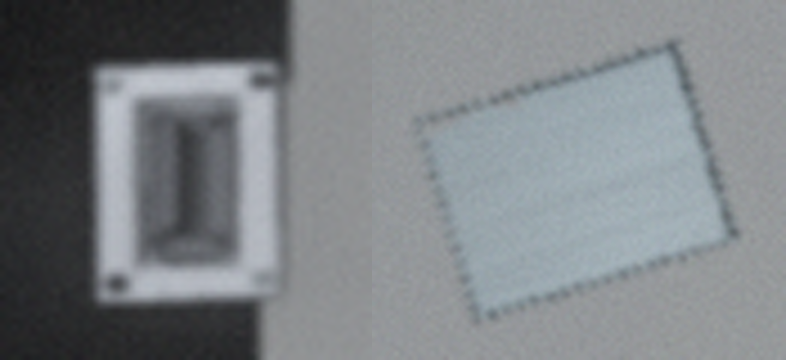

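The crop shows the bracket mould's corners at (95,66), (281,66), (280,300) and (97,303), with the web almost vertical in the image. The tray's corners are at (418,122), (674,44), (736,236) and (478,318), so its long side is tilted about 17° in the image.

```bash
python3 - <<'E'
from h import *
cp=campose("top")
m=np.array([(95,66),(281,66),(280,300),(97,303)])/6+[110-.4,166-.4]
t=(np.array([(418,122),(674,44),(736,236),(478,318)])-[372,0])/4.5+[200-.4,156-.4]
M=onplane(cp,m,.026);T=onplane(cp,t,.016)
e=lambda v:np.degrees(np.arctan2(v[1],v[0])).round(2)
print("mould",M.mean(0),[e(M[0]-M[3]),e(M[1]-M[2])],np.linalg.norm(M-np.roll(M,-1,0),axis=1))
print("tray",T.mean(0),"long dir",[e(T[1]-T[0]),e(T[2]-T[3])],np.linalg.norm(T-np.roll(T,-1,0),axis=1))
s=sensors.read_state();A=rot(s["eef_rot"]);print(A.round(3))
print("to above mould in tool cm",(A.T@(np.append(M.mean(0)[:2],.2)-s["eef_pos"])*100).round(2))
E
```

```text
mould [0.52991495 0.29682067 0.026     ] [np.float64(0.67), np.float64(-0.33)] [0.08393337 0.106323   0.08205711 0.10750967]
tray [0.52816548 0.01387975 0.016     ] long dir [np.float64(-73.74), np.float64(-73.33)] [0.16444842 0.12423015 0.16534947 0.12541562]
[[-0.95   0.311 -0.   ]
 [ 0.311  0.95  -0.001]
 [-0.    -0.001 -1.   ]]
to above mould in tool cm [-41.1  -27.74   3.1 ]
```

{"api": "step_arm", "payload": {
  "delta_pos": [
    [-5, -3.4, 0.9],
    [-10, -6.8, 1.8],
    [-15, -10.2, 2.7],
    [-20, -13.6, 3.5],
    [-25, -17, 4.4],
    [-30, -20.4, 5.3],
    [-35, -23.8, 6.2],
    [-41.1, -27.7, 7]
  ],
  "rotation": [
    [0, 0, -3],
    [0, 0, -6],
    [0, 0, -9],
    [0, 0, -12],
    [0, 0, -15],
    [0, 0, -17],
    [0, 0, -18],
    [0, 0, -18]
  ],
  "claw": 1
}}

```text
time: 0.9
eef_pos: [0.4686, 0.3737, 0.1733]
eef_rot: [-0.0, 0.001, 1.0, -0.001]
ft_force: [0.5, -0.2, 0.6]
grip_width: 0.998
```

{"api": "step_arm", "payload": {
  "delta_pos": [
    [-3, -3.8, 0.7],
    [-6.1, -7.7, 1.3],
    [-6.1, -7.7, 1.3],
    [-6.1, -7.7, 1.3],
    [-6.1, -7.7, 1.3]
  ],
  "rotation": [
    [0, 0, 0],
    [0, 0, 0],
    [0, 0, 0],
    [0, 0, 0],
    [0, 0, 0]
  ]
}}

```text
time: 1.4
eef_pos: [0.5287, 0.2976, 0.1603]
eef_rot: [-0.001, 0.0, 1.0, -0.001]
ft_force: [-0.1, 0.5, 0.4]
grip_width: 0.999
```

```bash
python3 - <<'E'
from h import *
import pickle
s=sensors.read_state();p,d=imaging.capture("wrist");cv2.imwrite("pics/w1.png",p);np.save("pics/w1.npy",d);pickle.dump(s,open("pics/w1.pkl","wb"))
print(s["time"],s["eef_pos"],s["eef_rot"])
P=cloud(campose("wrist",s),d)
m=(P[...,2]>.062)&(P[...,2]<.085)&(d>0)&(abs(P[...,1]-.297)<.05)&(abs(P[...,0]-.53)<.06)
q=P[m];print(len(q),q.mean(0),q.min(0),q.max(0),cv2.minAreaRect((q[:,:2]*1000).astype(np.float32)))
E
```

```text
1.4 [0.52867976 0.29759061 0.16030114] [-7.12881684e-04  4.03249435e-04  9.99999490e-01 -5.90211599e-04]
715 [0.52832214 0.29829632 0.07116271] [0.50548574 0.29317386 0.06220613] [0.55481249 0.30299713 0.07363618] ((530.1459350585938, 298.07281494140625), (49.332237243652344, 9.698639869689941), 0.20666663348674774)
```

View pics/w1.png

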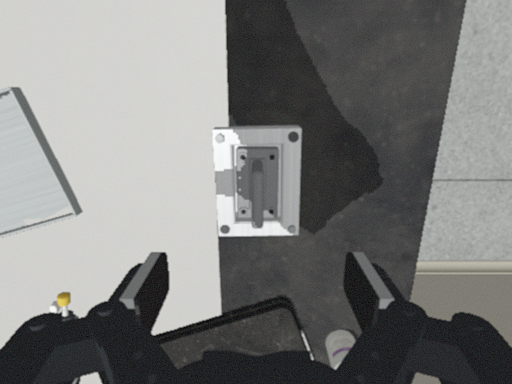

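The wrist view shows the bracket's web at about (257,193). Its measured centre is (0.530, 0.298), aligned with world x to 0.2°, with the top at z≈0.072. I'll descend in steps and grip.

{"api": "step_arm", "payload": {
  "delta_pos": [
    [-0.1, 0, 3],
    [-0.1, 0, 6],
    [-0.1, 0, 9],
    [-0.1, 0, 11],
    [-0.1, 0, 12],
    [-0.1, 0, 12.5],
    [-0.1, 0, 12.5],
    [-0.1, 0, 12.5]
  ],
  "rotation": [
    [0, 0, 0],
    [0, 0, 0],
    [0, 0, 0],
    [0, 0, 0],
    [0, 0, 0],
    [0, 0, 0],
    [0, 0, 0],
    [0, 0, 0]
  ]
}}

```text
time: 2.25
eef_pos: [0.5296, 0.2986, 0.0363]
eef_rot: [-0.0, -0.0, 1.0, -0.0]
ft_force: [0.6, -0.6, -0.1]
grip_width: 0.997
```

{"api": "step_arm", "payload": {
  "delta_pos": [
    [0, 0, 0],
    [0, 0, 0],
    [0, 0, 0],
    [0, 0, 0],
    [0, 0, 0],
    [0, 0, 0],
    [0, 0, 0],
    [0, 0, 0]
  ],
  "rotation": [
    [0, 0, 0],
    [0, 0, 0],
    [0, 0, 0],
    [0, 0, 0],
    [0, 0, 0],
    [0, 0, 0],
    [0, 0, 0],
    [0, 0, 0]
  ],
  "claw": -1,
  "force": 50
}}

```text
time: 3.05
eef_pos: [0.5297, 0.2986, 0.0365]
eef_rot: [0.0, -0.0, 1.0, -0.0]
ft_force: [-0.7, -0.8, 3.1]
grip_width: 0.114
```

{"api": "step_arm", "payload": {
  "delta_pos": [
    [0, 0, 0],
    [0, 0, -0.3],
    [0, 0, -0.8],
    [0, 0, -1.4],
    [0, 0, -2],
    [0, 0, -2.8],
    [0, 0, -3.6],
    [0, 0, -4.4]
  ],
  "rotation": [
    [0, 0, 0],
    [0, 0, 0],
    [0, 0, 0],
    [0, 0, 0],
    [0, 0, 0],
    [0, 0, 0],
    [0, 0, 0],
    [0, 0, 0]
  ]
}}

```text
time: 3.85
eef_pos: [0.5298, 0.2986, 0.0814]
eef_rot: [0.0, -0.0, 1.0, -0.0]
ft_force: [-0.3, 1.0, -1.6]
grip_width: 0.108
```

{"api": "step_arm", "payload": {
  "delta_pos": [
    [0, 0, -2],
    [0, 0, -4],
    [0, 0, -6],
    [0, 0, -8],
    [0, 0, -8.5],
    [0, 0, -8.5]
  ],
  "rotation": [
    [0, 0, 0],
    [0, 0, 0],
    [0, 0, 0],
    [0, 0, 0],
    [0, 0, 0],
    [0, 0, 0]
  ]
}}

```text
time: 4.45
eef_pos: [0.53, 0.2987, 0.1673]
eef_rot: [0.001, -0.0, 1.0, 0.0]
ft_force: [0.1, -0.2, -1.7]
grip_width: 0.111
```

```bash
python3 - <<'E'
from h import *
import pickle
s=sensors.read_state();p,d=imaging.capture("wrist");cv2.imwrite("pics/w2.png",p)
print(s["time"],s["eef_pos"],s["grip_width"],s["ft_force"])
# tray from the first wrist picture + top depth
A=rot(s["eef_rot"]);print((A.T@(np.array([.528,.014,.16])-s["eef_pos"])*100).round(2))
d=np.load("pics/top0.npy");P=cloud(campose("top"),d)
q=P[(P[...,2]>.010)&(P[...,2]<.03)&(abs(P[...,1]-.014)<.12)&(abs(P[...,0]-.528)<.11)&(d>0)]
print(len(q),cv2.minAreaRect((q[:,:2]*1000).astype(np.float32)))
E
```

```text
4.45 [0.53004474 0.29874918 0.16725845] 0.11120725708354932 [ 0.0869969  -0.21675757 -1.70051869]
[  0.22 -28.48   0.7 ]
257 ((517.9888916015625, 18.219085693359375), (223.96376037597656, 191.07086181640625), 89.00342559814453)
```

View pics/w2.png

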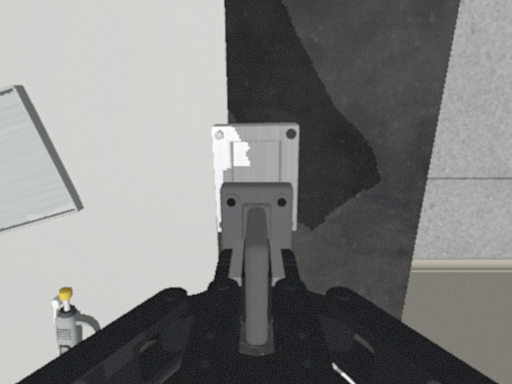

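The wrist view shows the bracket held level (web around (257,270)) and the mould cavity empty. Next I'll carry it over the tray, turning toward the tray's long side.

{"api": "step_arm", "payload": {
  "delta_pos": [
    [0, -3, 0.1],
    [0, -7, 0.2],
    [0.1, -11, 0.2],
    [0.1, -15, 0.3],
    [0.1, -19, 0.4],
    [0.2, -23, 0.5],
    [0.2, -26.5, 0.6],
    [0.2, -28.5, 0.7]
  ],
  "rotation": [
    [0, 0, 6],
    [0, 0, 13],
    [0, 0, 20],
    [0, 0, 27],
    [0, 0, 35],
    [0, 0, 43],
    [0, 0, 51],
    [0, 0, 59]
  ]
}}

```text
time: 5.3
eef_pos: [0.5268, 0.0101, 0.1583]
eef_rot: [-0.0, 0.496, 0.868, -0.001]
ft_force: [0.6, 0.0, -0.6]
grip_width: 0.106
```

```bash
python3 - <<'E'
from h import *
s=sensors.read_state();A=rot(s["eef_rot"])
ey=np.degrees(np.arctan2(A[1,1],A[0,1]));print(s["eef_pos"],"ydir",ey,"turn tool z",ey-16.5,s["qpos"],s["grip_width"])
print((A.T@(np.array([.528,.014,.16])-s["eef_pos"])*100).round(2))
E
```

```text
[0.52683547 0.01006483 0.15829894] ydir 30.524933475945726 turn tool z 14.024933475945726 [-0.24325685  0.47240399  0.16175059  2.12718414 -0.13748262  0.55297203
  0.55109974] 0.10635501777082665
[ 0.28  0.3  -0.17]
```

{"api": "step_arm", "payload": {
  "delta_pos": [
    [0.3, 0.3, 0],
    [0.3, 0.3, 0],
    [0.3, 0.3, 0],
    [0.3, 0.3, 0]
  ],
  "rotation": [
    [0, 0, 7],
    [0, 0, 14],
    [0, 0, 14],
    [0, 0, 14]
  ]
}}

```text
time: 5.7
eef_pos: [0.5274, 0.0144, 0.1575]
eef_rot: [-0.0, 0.596, 0.803, -0.002]
ft_force: [-0.6, 0.7, -0.7]
grip_width: 0.106
```

```bash
python3 - <<'E'
from h import *
import pickle
s=sensors.read_state();p,d=imaging.capture("wrist");cv2.imwrite("pics/w3.png",p);np.save("pics/w3.npy",d);pickle.dump(s,open("pics/w3.pkl","wb"))
print(s["time"],s["eef_pos"],s["eef_rot"],s["ft_force"])
E
```

```text
5.7 [0.5274268  0.01437556 0.15754118] [-4.87800158e-04  5.96475687e-01  8.02629312e-01 -1.64430190e-03] [-0.62505057  0.73657254 -0.66255667]
```

View pics/w3.png

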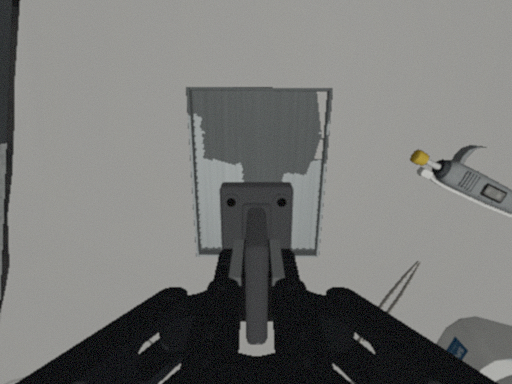

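The wrist view shows the tray rim corners at about (187,88), (331,88), (319,255) and (198,254), with the web parallel to the long side.

```bash
python3 - <<'E'
from h import *
import pickle
s=pickle.load(open("pics/w3.pkl","rb"));cp=campose("wrist",s);A=rot(s["eef_rot"])
T=onplane(cp,[(187,88),(331,88),(319,255),(198,254)],.016);c=T.mean(0)
e=lambda v:np.degrees(np.arctan2(v[1],v[0])).round(2)
print(c,[e(T[0]-T[3]),e(T[1]-T[2])],"tool x",e(A[:,0]),np.linalg.norm(T-np.roll(T,-1,0),axis=1))
P=cloud(cp,np.load("pics/w3.npy"));print("floor z",[P[v,u,2].round(4) for u,v in((230,120),(280,120),(210,220),(305,220),(130,200))])
c[2]=s["eef_pos"][2];print((A.T@(c-s["eef_pos"])*100).round(2))
E
```

```text
[0.52842905 0.01608869 0.016     ] [np.float64(106.69), np.float64(106.89)] tool x 106.76 [0.12652511 0.16583845 0.12711812 0.16490846]
floor z [np.float64(0.0039), np.float64(0.0025), np.float64(0.0022), np.float64(0.0025), np.float64(0.0016)]
[ 0.14  0.15 -0.  ]
```

{"api": "step_arm", "payload": {
  "delta_pos": [
    [0.1, 0.1, 3],
    [0.1, 0.1, 6],
    [0.1, 0.1, 8.5],
    [0.1, 0.1, 10.5],
    [0.1, 0.1, 11.7],
    [0.1, 0.1, 12.4],
    [0.1, 0.1, 12.6],
    [0.1, 0.1, 12.6]
  ],
  "rotation": [
    [0, 0, 0],
    [0, 0, 0],
    [0, 0, 0],
    [0, 0, 0],
    [0, 0, 0],
    [0, 0, 0],
    [0, 0, 0],
    [0, 0, 0]
  ]
}}

```text
time: 6.55
eef_pos: [0.5281, 0.0154, 0.032]
eef_rot: [-0.0, 0.596, 0.803, -0.001]
ft_force: [-0.9, 0.5, -1.3]
grip_width: 0.113
```

{"api": "step_arm", "payload": {
  "delta_pos": [
    [0, 0, 0.05],
    [0, 0, 0.1],
    [0, 0, 0.15],
    [0, 0, 0.2],
    [0, 0, 0.2],
    [0, 0, 0.2]
  ],
  "rotation": [
    [0, 0, 0],
    [0, 0, 0],
    [0, 0, 0],
    [0, 0, 0],
    [0, 0, 0],
    [0, 0, 0]
  ]
}}

```text
time: 7.15
eef_pos: [0.5281, 0.0154, 0.0301]
eef_rot: [-0.0, 0.596, 0.803, -0.001]
ft_force: [-0.6, -0.6, -1.3]
grip_width: 0.111
```

{"api": "step_arm", "payload": {
  "delta_pos": [
    [0, 0, 0.05],
    [0, 0, 0.1],
    [0, 0, 0.15],
    [0, 0, 0.2],
    [0, 0, 0.2],
    [0, 0, 0.2]
  ],
  "rotation": [
    [0, 0, 0],
    [0, 0, 0],
    [0, 0, 0],
    [0, 0, 0],
    [0, 0, 0],
    [0, 0, 0]
  ]
}}

```text
time: 7.75
eef_pos: [0.5281, 0.0154, 0.028]
eef_rot: [-0.0, 0.596, 0.803, -0.001]
ft_force: [0.3, 0.1, -0.9]
grip_width: 0.112
```

{"api": "step_arm", "payload": {
  "delta_pos": [
    [0, 0, 0.03],
    [0, 0, 0.05],
    [0, 0, 0.08],
    [0, 0, 0.1],
    [0, 0, 0.1]
  ],
  "rotation": [
    [0, 0, 0],
    [0, 0, 0],
    [0, 0, 0],
    [0, 0, 0],
    [0, 0, 0]
  ]
}}

```text
time: 8.25
eef_pos: [0.5281, 0.0154, 0.0274]
eef_rot: [-0.0, 0.596, 0.803, -0.001]
ft_force: [-1.2, -1.5, 5.3]
grip_width: 0.109
```

The force rose to 5 N at the expected height, so the bracket is on the floor. Releasing now.

{"api": "step_arm", "payload": {
  "delta_pos": [
    [0, 0, 0],
    [0, 0, 0],
    [0, 0, 0],
    [0, 0, 0],
    [0, 0, 0],
    [0, 0, 0],
    [0, 0, 0],
    [0, 0, 0]
  ],
  "rotation": [
    [0, 0, 0],
    [0, 0, 0],
    [0, 0, 0],
    [0, 0, 0],
    [0, 0, 0],
    [0, 0, 0],
    [0, 0, 0],
    [0, 0, 0]
  ],
  "claw": 0.3
}}

```text
time: 9.05
eef_pos: [0.5281, 0.0154, 0.0274]
eef_rot: [-0.0, 0.596, 0.803, -0.001]
ft_force: [-0.2, 0.3, -0.1]
grip_width: 0.654
```

{"api": "step_arm", "payload": {
  "delta_pos": [
    [0, 0, -0.5],
    [0, 0, -1.5],
    [0, 0, -3],
    [0, 0, -5],
    [0, 0, -8],
    [0, 0, -11],
    [0, 0, -14],
    [0, 0, -14]
  ],
  "rotation": [
    [0, 0, 0],
    [0, 0, 0],
    [0, 0, 0],
    [0, 0, 0],
    [0, 0, 0],
    [0, 0, 0],
    [0, 0, 0],
    [0, 0, 0]
  ]
}}

```text
time: 9.85
eef_pos: [0.5301, 0.0155, 0.1716]
eef_rot: [0.002, 0.597, 0.803, 0.001]
ft_force: [0.3, 0.1, 0.4]
grip_width: 0.652
```

```bash
python3 - <<'E'
from h import *
s=sensors.read_state();p,d=imaging.capture("wrist");q,_=imaging.capture("scene")
print(s["time"],s["eef_pos"],s["ft_force"],s["grip_width"])
o=np.zeros((384,784,3),np.uint8);o[:,:400]=p[:,56:456];o[:,400:]=cv2.resize(q[120:312,178:370],(384,384));cv2.imwrite("pics/f.png",o)
P=cloud(campose("wrist",s),d)
m=(P[...,2]>.052)&(P[...,2]<.075)&(d>0)&(abs(P[...,1]-.0154)<.05)&(abs(P[...,0]-.528)<.05)
q=P[m];print(len(q),q[:,2].max(),cv2.minAreaRect((q[:,:2]*1000).astype(np.float32)))
E
```

```text
9.85 [0.53006218 0.01554031 0.17163688] [0.28491129 0.13535262 0.44283918] 0.652471103134943
657 0.06480854722061488 ((527.992919921875, 14.009510040283203), (9.817063331604004, 49.279563903808594), 16.82221221923828)
```

View pics/f.png

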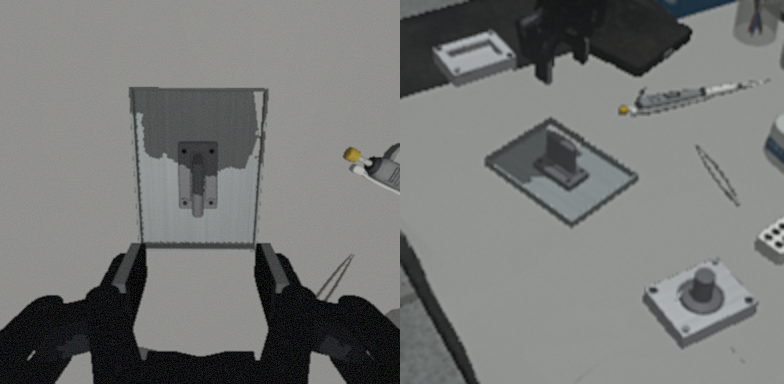

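The bracket stands upright at the middle of the tray (left image, about (198,175)), with its web along the long side. The round casting is still in its mould (right image, about (703,290)), and the gripper is clear.

```bash
python3 -c "
from rig import job
print(job.hand_in())"
```

```text
the job is handed in; nothing more can be done
None
```

I lifted the bracket straight up out of its mould and set it flange down in the middle of the tray, then handed the job in at about 10 s of robot time, against the 42 s limit. The hand-in gives no verdict.

- **Contact:** I lowered it in small steps until the wrist force showed touchdown, about 5 N, before opening the gripper.
- **Position:** the web stands upright at (0.528, 0.014), about 2 mm from the tray's measured centre.
- **Alignment:** the web lies within about 0.1° of the tray's long side.
- **Height:** the web's top measured 0.065 m against 0.063 m expected, within the camera's roughly 2 mm accuracy.
- **Clearance:** the gripper is about 11 cm above the bracket and touching nothing.
- **Round casting:** I never approached it, and the last picture shows it still in its mould.

No check failed. The only disagreement was about 2 mm in the tray's position between the two cameras, which is small against the room in the tray.

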